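Shut and lock the service cover of a countertop water filter

ROBOT

A 7-joint arm with a two-finger parallel gripper is mounted at the origin on the work surface. World frame = base frame: x ahead of the robot, y to its left, z up, the work surface at z = 0. Lengths are in m, angles in rad, forces in N, time in s.
With the tool pointing down it reaches from about 0.35 to 0.9 m from the base axis. Payload 8.1 kg.
Tool frame: the origin (TCP) lies at the centre of the arm's flange, where the gripper is bolted on; the fingertips stand 173 mm ahead of it and the grasp point (between the pads) lies 155 mm ahead of it (robot.pinch_z is the distance from the TCP to the grasp point, in m); z points along the fingers, y is the direction in which the jaws open and shut (so a half turn about z gives the same grasp; the last joint's range is limited). The gripper opens to 85 mm and grips with 20 to 120 N. Pads are 22 mm wide; open, the fingers measure 114 mm over their backs; the gripper's body (76 mm by 85 mm) begins 54 mm behind the grasp point. The pads swing forward as they close: fully open they stand 13 mm farther back than shut.
Start: joints at [-0.103, 0.434, 0.025, 1.573, -0.012, 1.134, -0.075], TCP at [0.625, -0, 0.405] pointing down, gripper open.
Joint ranges: [-2.62, 2.62], [-0.44, 2.09], [-1.27, 1.32], [0.08, 2.57], [-1.32, 4.46], [0.12, 2], [-2.74, 2.74]. Speed limits (rad/s): [2.22, 2.22, 3.01, 3.01, 3.14, 3.14, 3.14].

INTERFACE

Orientations are given as a unit quaternion [x, y, z, w].
In Python, from bench import robot, set_gripper, sensors, eyes, finder gives the robot as it stands. Calls block until the motion is done:
- robot.movep(position, orientation): joint-space move of the TCP to a pose.
- robot.move_straight(position, rot=None, v=0.15, threshold=None): straight line of the TCP; rot=None keeps the orientation; v is the mean speed in m/s. With threshold (N) it stops when the force on the tool has changed by that much, and returns True; else False.
- robot.goto_joints(angles): joint-space move.
- set_gripper(opening): finger opening in m; the grip force is fixed at half the most; returns when the fingers have stopped.
- robot.wait(seconds).
- robot.ik(position, orientation): joint angles nearest the present ones, or None.
- sensors.state(): the state.
- eyes.capture(name): name is "scene" or "side" or "wrist"; returns (picture, depth): 420x560x3 uint8, red, green, blue; 420x560 float32, m along the optical axis (not along the pixel's ray), 0 where there is no reading.
- eyes.camera_params(name): a dict with "vfov" (degrees; the focal length in pixels is half the picture's height over the tangent of half this angle, whatever the lens; pixels are square), "cx", "cy" (the principal point, pixels), "D" ([k1, k2, p1, p2, k3] as OpenCV has them; the pictures are not rectified), "R" (3x3) and "t" (3): a world point X has camera coordinates R X + t; the wrist camera has in their place "mount" (4x4, takes a point from camera to tool coordinates, whose origin is the TCP and whose axes are the flange's). Camera axes: x right, y down, z forward; pixel columns grow to the right and rows downward; lengths in m; the calibration is good to about 2 mm. A picture is of the moment at which its call begins: read the wrist's pose just before it. camera_params takes no time and is no camera call.
A pose or a line that the arm cannot do raises robot.Unreachable and nothing moves.
- robot.finish_job(): hands the job in, once; it reports no verdict.
Trained networks look in the newest picture that a camera, given by its name, has taken for a name from the list of things; names that differ only in an ending like _2 or _b are one class to them, and where a whole thing is asked for, a point or a joint stands for the part that bears it (a point fixed in the world has none). Each returns a list of dicts, best first, with "p" (0 to 1); they miss things now and then, are a little off and sometimes report something else, mostly with a low value. They report only what shows in the picture. A call takes as long as a camera call.
- finder.look_for(name, camera): "point" ([column, row] in pixels, amid what is visible of it).
- finder.trace(name, camera): "mask" (420x560 bool, what is visible of it) and "point" ([column, row] in pixels, amid what is visible of it).
- finder.place_of(name, camera): "point" ([column, row] in pixels: a listed point, or the origin of a listed thing).
The state is a dict: "time": time; "qpos": joint angles; "qd": joint speeds; "joint_efforts": joint torques, N m; "position": TCP position; "eef_rot": TCP orientation; "force": force on the tool from outside, world axes, zero at the start; "wrist_torque": the same for the moment, N m; "grip_width": finger opening in m.
Only numpy, scipy, OpenCV 4.12 (cv2) and the standard library are available. Lean on these libraries where they do the work, as an engineer would, in place of code of your own. Each camera call takes 0.05 s, during which the arm holds its last target. There are 200 camera calls.

TASK

The grey service cover on top of the white water-filter unit stands ajar. Push it down with a fingertip until it is fully shut, then set a fingertip in the slot of the round green fastener in it and turn it clockwise, as seen from above, a quarter turn to its stop so that the cover is locked. Only push with the fingertips: lift nothing, do not swing the cover further open, leave the things standing around it where they are, and finish clear of everything.

Things in the scene. Friction and masses are not known exactly. Their poses are not given: they have to be found in the camera images.
- unit: White water-filter unit fixed on the counter, housing 220 x 220 mm and 60 mm high (a hinge block 30 mm deep and 84 mm high adds to its +x side). Origin: centre of the housing's underside on the counter; x points to the hinge side, away from the cover's free edge, z up. Its position and yaw vary.
- cover (a joint): Angle (rad) of the grey hinged cover: 0 = fully shut (flat on a hard stop, top 84 mm above the counter), grows as it opens; starts at 0.12 to 0.35. 210 x 210 mm, 24 mm thick. Stiff hinge: it stays where left and needs 2 to 8 N down at the free edge to move. It must be shut before the fastener is turned, else the tongue below hits the housing. The locked fastener holds it shut.
- cover_press (a point): Middle of the cover's free edge strip on its top face, 12 mm in from the edge, 198 mm from the hinge line, a good place to press (moves with the cover). z = normal of the cover, x points to the hinge.
- cover_hinge (a point): Middle of the hinge line, which runs along the unit's y at x = +105 mm, 60 mm above the counter, at the cover's lower face. Axes turn with the cover; y along the hinge.
- cam (a joint): Angle (rad) of the round green quarter-turn fastener in the cover: 0 = unlocked (slot parallel to the hinge line), grows clockwise seen from above to a hard stop at 1.571 = locked (slot square to the hinge line, its white dot towards the free edge and the small green mark there). Starts at 0 to 0.3. Stiff, about 0.1 N m; stays where left.
- slot (a point): Centre of the floor of the fastener's slot, on the turning axis, 138 mm from the hinge line. The fastener is a green disc 100 mm across, flush with the cover's top in a round well. The slot runs right across it: 36 mm wide, 100 mm long, 18 mm deep. Axes turn with the fastener: y along the slot, x across it, z = turning axis, up.
- slot_end (a point): Point on the slot's floor in its centre line, 30 mm from the turning axis at the end with the white dot (the slot's -y side). Pushing a fingertip here against the slot's side wall round the axis turns the fastener. Same axes as slot.
- canister: Loose clear cereal canister with a green lid, 85 x 85 mm, 166 mm high, stands beside the unit; leave alone. Origin: centre of its underside.
- vase: Loose glass vase with a green foot, 92 mm across, 175 mm high, stands beside the unit; leave alone. Origin: centre of its underside.
- mug: Loose white mug, 80 mm across, 90 mm high, stands near the unit; leave alone. Origin: centre of its underside.

How it is judged:
On the way, in this order (a step that is already met when the one before it is completed fails the run):
1. the cover is pushed fully shut (within 0.03 rad) with the fastener still unlocked (value of joint cover below 0.03 rad and value of joint cam below 0.7 rad), for 0.1 s.
2. the fastener is turned to its locked end with the cover shut (value of joint cam above 1.36 rad and value of joint cover below 0.03 rad), for 0.2 s.
At the end, for the whole second after the job is handed in: The cover is shut (joint below 0.03 rad), the fastener is turned to within 12 degrees of its locked stop (joint above 1.36 rad) and at rest, and canister, vase and mug are within 20 mm of where they stood (all of step 2 and velocity of joint cam below 0.05 rad/s and distance of each of canister, vase, mug from where it was at the start of the episode below 0.02 m); the robot touches nothing.
It fails at once if the cover is lifted or swung further open (beyond 0.45 rad) (value of joint cover above 0.45 rad).
It fails at once if a bystander is lifted, carried or shoved (more than 20 mm) (distance of any of canister, vase, mug from where it was at the start of the episode above 0.02 m).
It also fails if it takes over 54 s, if anything falls off the work surface, if the arm or the gripper's body presses on something with over 40 N, if the wrist force passes 120 N, or if a joint passes its speed limit or range.

## Working session

There is one attempt and no reset: what is moved stays moved. The work goes in short steps, each a Python script; the robot and the scene stay as the last script left them, time stands still between calls to the robot, and variables do not carry over. Pictures are saved under pics/ and viewed, about 8 in all and at most 12, crops included, and the job is handed in when it is done.

```bash
ls; mkdir -p pics; cat > h.py <<'E'
import numpy as np, cv2
from bench import robot,set_gripper,sensors,eyes,finder
from scipy.spatial.transform import Rotation as Rn
def K(p):
    f=210/np.tan(np.radians(p['vfov'])/2); return np.array([[f,0,p['cx']],[0,f,p['cy']],[0,0,1.]])
def snap(cam):
    s=sensors.state(); pic,d=eyes.capture(cam); p=eyes.camera_params(cam)
    if 'mount' in p:
        M=np.array(p['mount']); T=np.eye(4); T[:3,:3]=Rn.from_quat(s['eef_rot']).as_matrix(); T[:3,3]=s['position']
        W=T@M
    else:
        W=np.eye(4); W[:3,:3]=np.array(p['R']).T; W[:3,3]=-W[:3,:3]@np.array(p['t'])
    return dict(pic=pic,d=d,p=p,W=W)
def world(S,uv,z=None):
    "uv Nx2 pixels -> world points by depth, or on plane z"
    uv=np.atleast_2d(np.array(uv,float)); p=S['p']
    n=cv2.undistortPoints(uv[:,None],K(p),np.array(p['D'],float))[:,0]
    r=np.c_[n,np.ones(len(n))]; W=S['W']
    if z is None:
        i=np.round(uv).astype(int); d=S['d'][i[:,1].clip(0,419),i[:,0].clip(0,559)]
        return (r*d[:,None])@W[:3,:3].T+W[:3,3]
    rw=r@W[:3,:3].T; return W[:3,3]+rw*((z-W[2,3])/rw[:,2])[:,None]
def pix(S,X):
    Wi=np.linalg.inv(S['W']); return cv2.projectPoints(np.atleast_2d(X).astype(float),cv2.Rodrigues(Wi[:3,:3])[0],Wi[:3,3],K(S['p']),np.array(S['p']['D'],float))[0][:,0]
def save(S,n): cv2.imwrite('pics/'+n,S['pic'][:,:,::-1])
def down(yaw): # tool down, tool x along yaw
    return (Rn.from_euler('z',yaw)*Rn.from_quat([1,0,0,0])).as_quat()
E
python3 - <<'E'
from h import *
np.set_printoptions(precision=4,suppress=True)
ims=[]
s=sensors.state(); print(s['position'],s['eef_rot'],s['force'],s['time'])
for c in ['scene','side','wrist']:
    S=snap(c); ims.append(S['pic']); print(c,S['W'][:3,3],S['W'][:3,2])
    for n in ['cover_press','cover_hinge','slot','slot_end','unit','canister','vase','mug']:
        r=finder.place_of(n,c)[:2]
        for q in r: print(n,round(q['p'],2),np.round(q['point']),world(S,q['point'])[0])
cv2.imwrite('pics/a.png',np.vstack(ims[:2])[:,:,::-1]); cv2.imwrite('pics/w.png',ims[2][:,:,::-1])
cv2.imwrite('pics/a.png',cv2.resize(np.hstack(ims[:2])[:,:,::-1],(800,300),interpolation=cv2.INTER_AREA))
E
```

```text
pics
[ 0.6248 -0.      0.4039] [ 0.7071  0.7071 -0.0006 -0.0005] [-0.2128 -0.1471 -0.2341] 0.0
scene [1.0548 0.3627 0.9692] [-0.4671 -0.3182 -0.825 ]
cover_press 0.56 [299. 170.] [0.4723 0.0192 0.1096]
cover_hinge 0.88 [257. 258.] [0.673  0.0608 0.0805]
slot 0.68 [382. 207.] [0.4202 0.1938 0.0658]
slot 0.61 [286. 202.] [0.5382 0.0332 0.0858]
slot_end 0.66 [276. 196.] [0.5363 0.0077 0.0841]
unit 0.62 [278. 239.] [0.6206 0.0728 0.0909]
canister 0.56 [374. 276.] [0.5749 0.2605 0.0752]
vase 0.95 [184. 218.] [ 0.6729 -0.127   0.0506]
mug 0.91 [378. 206.] [0.4205 0.1839 0.0613]
side [ 0.4243 -0.5467  0.7185] [ 0.1346  0.6932 -0.7081]
cover_press 0.71 [261. 224.] [0.4853 0.0196 0.1106]
cover_hinge 0.55 [342. 213.] [0.6543 0.0401 0.0877]
slot 0.92 [283. 224.] [0.5316 0.0348 0.0848]
slot_end 0.63 [290. 234.] [0.5405 0.0072 0.0846]
unit 0.63 [298. 247.] [ 0.5443 -0.0442  0.1031]
canister 0.94 [270. 184.] [0.5337 0.2146 0.035 ]
vase 0.86 [363. 326.] [ 0.6276 -0.2006  0.0579]
mug 0.79 [213. 209.] [0.3941 0.1458 0.0419]
wrist [0.6252 0.0664 0.3736] [ 0.0004 -0.2677 -0.9635]
cover_press 0.8 [ 98. 169.] [0.4808 0.0218 0.1105]
cover_hinge 0.57 [328. 114.] [0.6634 0.063  0.084 ]
slot 0.79 [176. 152.] [0.5344 0.0322 0.084 ]
slot 0.68 [328. 116.] [0.6636 0.0621 0.0839]
slot_end 0.95 [189. 184.] [0.5433 0.0041 0.0827]
slot_end 0.45 [ 96. 171.] [0.4787 0.0202 0.1095]
unit 0.87 [226. 139.] [0.5802 0.0443 0.0967]
vase 0.69 [298. 302.] [ 0.6419 -0.1241  0.066 ]
```

View pics/a.png

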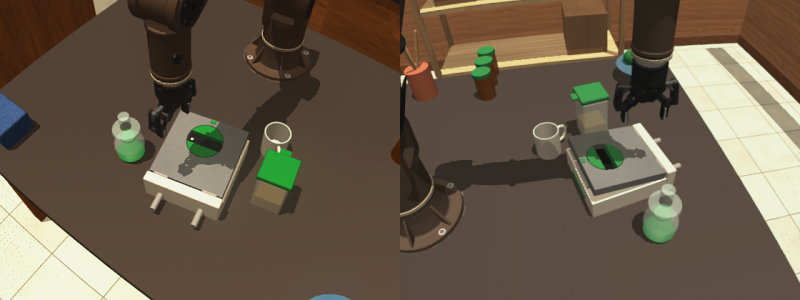

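View pics/w.png

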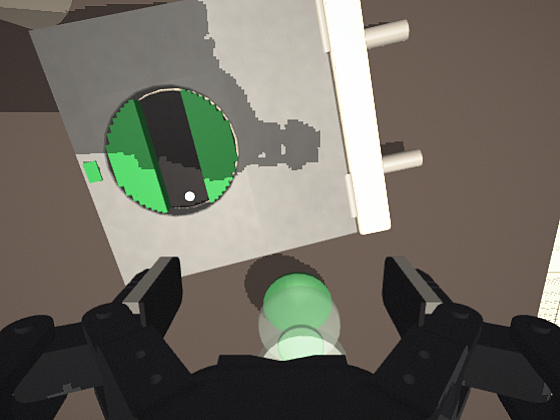

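The cover is ajar, with the slot near wrist pixel (176,152), its white dot at (190,196) and the green mark at (92,171). The cam is near 0, the unit's yaw is about 0.2, and the bystanders are about 0.18 m from the slot. Next I close the gripper, centre the view and fit the cover.

```bash
python3 - <<'E'
from h import *
np.set_printoptions(precision=4,suppress=True)
robot.movep([0.56,-0.02,0.44],sensors.state()['eef_rot']); set_gripper(0)
S=snap('wrist'); save(S,'w2.png')
m=finder.trace('cover','wrist')[0]; print(m['p'],m['point'],m['mask'].sum())
mask=m['mask']; er=cv2.erode(mask.astype(np.uint8),np.ones((7,7)))>0
v,u=np.nonzero(er); P=world(S,np.c_[u,v]); P=P[(P[:,2]>.078)&(P[:,2]<.2)]
for _ in range(4):
    c=P.mean(0); n=np.linalg.svd(P-c,full_matrices=False)[2][2]; n*=np.sign(n[2]); P=P[abs((P-c)@n)<.004]
print('normal',n,'tilt',np.arccos(n[2]),'downhill yaw',np.arctan2(n[1],n[0])) # normal leans to hinge
cn=max(cv2.findContours(mask.astype(np.uint8),0,1)[0],key=cv2.contourArea)[:,0]
W=S['W']; r=world(S,cn,0.0)-W[:3,3]; Q=W[:3,3]+r*(((c-W[:3,3])@n)/(r@n))[:,None]
ex=np.array([1,0,0])-n*n[0]; ex/=np.linalg.norm(ex); ey=np.cross(n,ex)
q=np.c_[(Q-c)@ex,(Q-c)@ey]; rc=cv2.minAreaRect((q*1000).astype(np.float32)); print(rc)
B=cv2.boxPoints(rc)/1000; B3=c+B@np.array([ex,ey]); print(B3)
im=S['pic'].copy(); cv2.drawContours(im,[cn[:,None]],-1,(255,0,0),1)
for k in ['cover_press','cover_hinge','slot','slot_end']:
    for g in finder.place_of(k,'wrist')[:1]:
        print(k,g['p'],world(S,g['point'])[0]); cv2.circle(im,tuple(np.int32(g['point'])),4,(255,0,255),1)
cv2.imwrite('pics/w2.png',im[:,:,::-1])
E
```

```text
0.83 [282.8, 105.9] 53711
normal [0.125  0.0264 0.9918] tilt 0.12815193672597272 downhill yaw 0.20789269593489998
((3.18841552734375, -5.680778503417969), (214.14004516601562, 209.7548370361328), 11.977803230285645)
[[ 0.4453  0.1212  0.1103]
 [ 0.4885 -0.0841  0.1103]
 [ 0.6964 -0.0403  0.083 ]
 [ 0.6532  0.1649  0.083 ]]
cover_press 0.72 [0.4791 0.0225 0.1108]
cover_hinge 0.68 [0.659  0.0575 0.0847]
slot 0.57 [0.5342 0.0323 0.082 ]
slot_end 0.7 [0.541  0.0021 0.083 ]
```

View pics/w2.png

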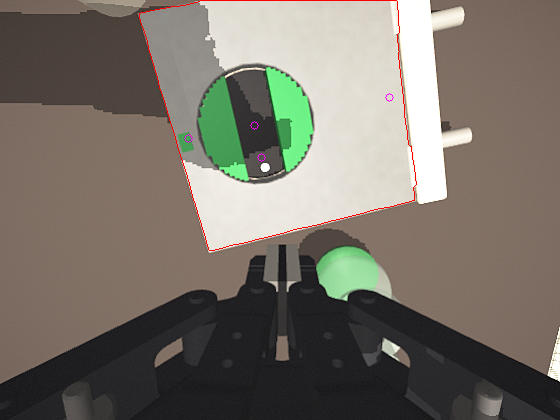

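The fit is good: the cover measures 214 x 210 mm, with yaw 0.208 and tilt 0.128. The traced contour matches the edges, and the press point agrees with the finder to within 2 mm. Now I press the cover shut.

```bash
python3 - <<'E'
from h import *
np.set_printoptions(precision=4,suppress=True)
p=[0.4786,0.021]; q=down(np.pi/2+0.208)
robot.movep([*p,0.34],q)
robot.move_straight([*p,0.297],v=.1)
print('touch',robot.move_straight([*p,0.25],v=.03,threshold=22))
s=sensors.state(); print(s['position'],s['force'],s['eef_rot'],s['time'])
robot.wait(.3); s=sensors.state(); print(s['position'],s['force'])
robot.move_straight([*p,0.32],v=.12)
robot.movep([0.56,-0.02,0.40],down(np.pi/2))
S=snap('wrist')
m=finder.trace('cover','wrist')[0]
er=cv2.erode(m['mask'].astype(np.uint8),np.ones((7,7)))>0
v,u=np.nonzero(er); P=world(S,np.c_[u,v]); P=P[(P[:,2]>.076)&(P[:,2]<.2)]
for _ in range(4):
    c=P.mean(0); n=np.linalg.svd(P-c,full_matrices=False)[2][2]; n*=np.sign(n[2]); P=P[abs((P-c)@n)<.004]
print('n',n,'tilt along unit x',n[0]*np.cos(.208)+n[1]*np.sin(.208),'z',c[2])
im=S['pic'].copy()
# slot geometry: green mask -> plane z=.084
hsv=cv2.cvtColor(S['pic'],cv2.COLOR_RGB2HSV)
g=((hsv[:,:,0]>45)&(hsv[:,:,0]<75)&(hsv[:,:,1]>120)).astype(np.uint8)
for k in ['slot','slot_end','cover_press']:
    for a in finder.place_of(k,'wrist')[:1]:
        print(k,a['p'],a['point'],world(S,a['point'])[0],world(S,a['point'],.066)[0]); cv2.circle(im,tuple(np.int32(a['point'])),4,(255,0,255),1)
N,L,st,ce=cv2.connectedComponentsWithStats(g)
for i in range(1,N):
    if st[i,4]>300:
        v,u=np.nonzero(L==i); X=world(S,np.c_[u,v],.084)[:,:2]
        if X[:,1].min()<-.06: continue
        print('green',st[i],X.mean(0),cv2.minAreaRect((X*1000).astype(np.float32)))
exp=np.array([.5327,.0324,.066]); cv2.drawMarker(im,tuple(np.int32(pix(S,exp)[0])),(255,0,0),0,8)
cv2.imwrite('pics/w3.png',im[:,:,::-1]); print(sensors.state()['time'])
E
```

```text
touch True
[0.4785 0.021  0.2574] [-3.3281 -0.268  13.0943] [ 0.6299  0.7767 -0.0003 -0.0002] 5.2167
[0.4784 0.0209 0.2574] [-3.3781 -0.2816 12.9777]
n [-0.0006 -0.0006  1.    ] tilt along unit x -0.000697415162548748 z 0.08356301716982384
slot 0.8 [252.8, 127.0] [0.5341 0.0323 0.0662] [0.5341 0.0323 0.066 ]
slot_end 0.92 [261.3, 160.8] [0.541  0.0025 0.0648] [0.5411 0.0027 0.066 ]
cover_press 0.59 [180.2, 146.8] [0.4749 0.017  0.0844] [0.4694 0.0151 0.066 ]
green [ 260   64   53  114 3330] [0.5638 0.0396] ((566.4114379882812, 38.85220718383789), (31.42080307006836, 91.60186767578125), 11.494956970214844)
green [ 188   75   56  112 3537] [0.5042 0.0278] ((502.1611328125, 25.94609832763672), (33.43007278442383, 91.56609344482422), 11.434609413146973)
7.0
```

View pics/w3.png

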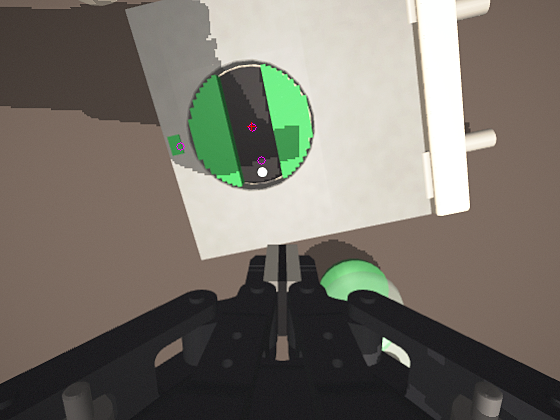

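The cover is shut: tilt is about 0 and the top is at 0.0836 m. The slot centre is at (0.534, 0.0325), the slot angle gives cam about 0, and the white dot is at pixel (262,172) on the -y side. Now I insert the fingertip and turn.

```bash
python3 - <<'E'
from h import *
np.set_printoptions(precision=4,suppress=True)
c=np.array([.534,.0326]); Z=.2445
def pose(phi,off,z=Z):
    er=np.array([np.cos(phi),np.sin(phi)]); et=np.array([er[1],-er[0]]) # clockwise
    return [*(c+.03*er+off*et),z],down(phi+1.5*np.pi)
f0=np.radians(-78.5)
p,q=pose(f0,0,.33); robot.movep(p,q); print('q7',sensors.state()['qpos'][6])
p,_=pose(f0,0,.27); robot.move_straight(p,v=.1)
F0=np.array(sensors.state()['force'])
p,_=pose(f0,0); hit=robot.move_straight(p,v=.04,threshold=12); s=sensors.state(); print('insert hit',hit,s['position'],s['force']-F0)
if not hit:
    for k in range(0,28):
        d=np.radians(4)*max(0,k-2); off=[.003,.006][k] if k<2 else .007
        phi=f0-d; p,q=pose(phi,off); h=robot.move_straight(p,q,v=.02,threshold=25)
        s=sensors.state(); F=np.array(s['force'])-F0; et=np.array([np.sin(phi),-np.cos(phi)])
        print(k,round(np.degrees(d)),'Ft %.1f Fr %.1f Fz %.1f'%(F[:2]@et,F[:2]@[np.cos(phi),np.sin(phi)],F[2]),h)
        if h or F[:2]@et<-18: break
print(s['time'],s['position'])
E
```

```text
q7 1.5058818032718695
insert hit False [0.5401 0.0032 0.2445] [ 0.8182  0.8121 -0.3514]
0 0 Ft -0.7 Fr -0.2 Fz -0.8 False
1 0 Ft -0.4 Fr 0.8 Fz -0.8 False
2 0 Ft -0.8 Fr 0.4 Fz 0.3 False
3 4 Ft -2.0 Fr 0.8 Fz -0.3 False
4 8 Ft -2.7 Fr 0.6 Fz -0.5 False
5 12 Ft -2.5 Fr -0.2 Fz 0.9 False
6 16 Ft -1.5 Fr 1.5 Fz 1.8 False
7 20 Ft -3.1 Fr 1.4 Fz 0.9 False
8 24 Ft -2.0 Fr -0.3 Fz 1.0 False
9 28 Ft -1.2 Fr 0.4 Fz 0.3 False
10 32 Ft -1.8 Fr 0.1 Fz 0.3 False
11 36 Ft -1.8 Fr 0.1 Fz 0.0 False
12 40 Ft -1.6 Fr 0.9 Fz 0.0 False
13 44 Ft -1.5 Fr 0.6 Fz -0.1 False
14 48 Ft -0.9 Fr 0.3 Fz 0.5 False
15 52 Ft -1.3 Fr 0.7 Fz 0.0 False
16 56 Ft -1.4 Fr 0.3 Fz -0.5 False
17 60 Ft -1.4 Fr 0.6 Fz -0.7 False
18 64 Ft -1.0 Fr 0.4 Fz -0.8 False
19 68 Ft -1.6 Fr 0.4 Fz -0.4 False
20 72 Ft -0.8 Fr -0.2 Fz 0.6 False
21 76 Ft -1.1 Fr 0.4 Fz -0.1 False
22 80 Ft -1.2 Fr 0.4 Fz -0.5 False
23 84 Ft -0.3 Fr -0.8 Fz -0.5 False
24 88 Ft -1.3 Fr 0.0 Fz -1.2 False
25 92 Ft -3.8 Fr 1.6 Fz -0.1 False
26 96 Ft -10.1 Fr 3.0 Fz 4.7 False
27 100 Ft -17.5 Fr 5.4 Fz 7.2 False
17.2333 [0.5026 0.0349 0.2442]
```

The force rises from 88° on to 17 N, which means the cam is at its stop. I back off inside the slot, lift, and check.

```bash
python3 - <<'E'
from h import *
np.set_printoptions(precision=4,suppress=True)
c=np.array([.534,.0326]); phi=np.radians(-168.3); er=np.array([np.cos(phi),np.sin(phi)]); et=np.array([er[1],-er[0]])
xy=c+.03*er+.001*et
robot.move_straight([*xy,.2445],down(phi+1.5*np.pi),v=.02); print(sensors.state()['force'])
robot.move_straight([*xy,.34],v=.1)
robot.movep([0.56,-0.02,0.40],down(np.pi/2))
S=snap('wrist'); im=S['pic'].copy()
for k in ['slot','slot_end']:
    for a in finder.place_of(k,'wrist')[:1]: print(k,a['p'],world(S,a['point'],.066)[0]); cv2.circle(im,tuple(np.int32(a['point'])),4,(255,0,255),1)
hsv=cv2.cvtColor(S['pic'],cv2.COLOR_RGB2HSV)
g=((hsv[:,:,0]>45)&(hsv[:,:,0]<75)&(hsv[:,:,1]>120)).astype(np.uint8)
N,L,st,ce=cv2.connectedComponentsWithStats(g)
for i in range(1,N):
    if st[i,4]>300:
        v,u=np.nonzero(L==i); X=world(S,np.c_[u,v],.084)[:,:2]
        if X[:,1].min()<-.06: continue
        print('green',st[i],X.mean(0),cv2.minAreaRect((X*1000).astype(np.float32)))
m=finder.trace('cover','wrist')[0]; er=cv2.erode(m['mask'].astype(np.uint8),np.ones((7,7)))>0
v,u=np.nonzero(er); P=world(S,np.c_[u,v]); P=P[(P[:,2]>.078)&(P[:,2]<.1)]
print('z fit',np.linalg.lstsq(np.c_[P[:,:2],np.ones(len(P))],P[:,2],rcond=None)[0])
for cam in ['scene','side']:
    S2=snap(cam)
    for k in ['canister','vase','mug']:
        print(cam,k,[np.round(a['point']) for a in finder.place_of(k,cam)[:1]])
    im=np.hstack([im,S2['pic']]) if cam=='scene' else im
cv2.imwrite('pics/w4.png',cv2.resize(im,(800,300),interpolation=cv2.INTER_AREA)[:,:,::-1]); print(sensors.state()['time'])
E
```

```text
[ 0.4959 -0.6524  0.028 ]
slot_end 0.86 [0.5035 0.0253 0.066 ]
green [ 189   61  111   57 3616] [0.5273 0.0628] ((526.778076171875, 64.83615112304688), (91.4197006225586, 31.523515701293945), 12.18712329864502)
green [ 203  136  107   52 3173] [0.5405 0.0028] ((540.76708984375, 0.2678375244140625), (91.6126708984375, 32.60752868652344), 12.156018257141113)
z fit [0.0007 0.0006 0.0831]
scene canister [array([373., 280.])]
scene vase [array([379., 210.])]
scene mug [array([377., 206.])]
side canister [array([272., 184.])]
side vase [array([361., 322.])]
side mug [array([210., 209.])]
20.125
```

View pics/w4.png

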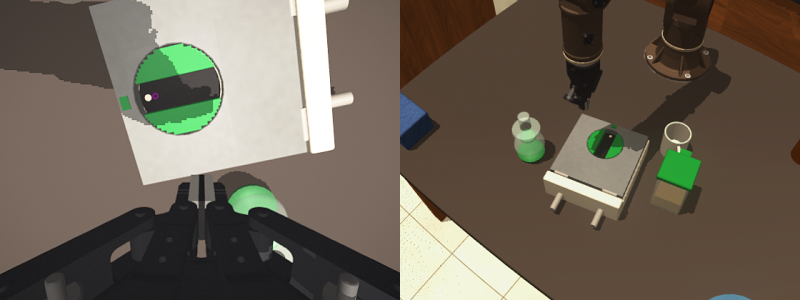

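The slot now points at the green mark. Its angle is 12.2° against the unit's yaw of 11.9°, so the cam is at about 90°. The white dot faces the free edge, the cover is flat and the bystanders haven't moved. The scene "vase" hit at (379,210) is a mislabelled mug, because the vase is plainly visible in its old place. The arm is clear, so I hand in.

```bash
python3 -c "
from h import *
robot.wait(.3); print(sensors.state()['force']); robot.finish_job()"
```

```text
[-0.08632423  0.0180417   0.10695604]
the job is handed in; nothing more can be done
```

I pushed the cover fully shut with the closed fingertips, then turned the green fastener clockwise to its stop and handed the job in. No verdict was reported.

- **Cover:** the tilt went from 0.128 rad to about 0 when I pressed it. After the turn the top was still flat, at about 83.5 mm.
- **Fastener:** the push force rose to 17 N at the stop. The slot then lay at 12.2° against the unit's yaw of 11.9°, so it is locked to within about a degree, with the white dot towards the free edge and the green mark.
- **Bystanders:** the canister and mug were found where they stood, within 4 pixels in both fixed cameras, and so was the vase in the side camera.
- **Finish:** the arm was clear of everything with about 0 N on the tool, at about 20 s of the 54 s allowed.

**Checks that disagreed:** in the last scene picture the finder put the vase on the mug, but the picture shows the vase in its old place. In that last round it also failed to report the slot centre, so I took the final angle from the green halves of the disc.

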